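Fit the fresh dust filter under its hold-down spring

ROBOT

A 6-joint arm with a two-finger parallel gripper is mounted at the origin on a cart in front of the work surface, level with it; the furniture and walls round the work are solid. World frame = base frame: x ahead of the robot, y to its left, z up, the work surface at z = 0. Lengths are in m, angles in degrees, forces in N, time in s.
With the tool pointing down it reaches from about 0.4 to 0.825 m from the base axis. Payload 7 kg.
Tool frame: the origin (TCP) lies at the very end of the fingers, on their centre line; the grasp point (between the pads) lies 19 mm behind it (r.grip_depth is the distance from the TCP to the grasp point, in m); z points along the fingers, y is the line along which they close (so a half turn about z gives the same grasp; the last joint's range is limited). The gripper opens to 88 mm and grips with 3 to 60 N. Pads are 19 mm wide; open, the fingers measure 130 mm over their backs; the gripper's body (78 mm by 193 mm) begins 47 mm behind the grasp point.
Start: joints at [-58.551, 20.546, 0.682, 0, -70.136, -16.507], TCP at [0.174, -0.652, 0.227] pointing down, gripper open.
Joint ranges: [-176.03, 176.03], [-82.01, 121.73], [-58.28, 71.71], [-173.87, 95.51], [-174.79, -0.11], [-173.66, 173.66]. Speed limits (degrees/s): [136.94, 136.94, 172.46, 180, 180, 180].

INTERFACE

Orientations are given as [roll, pitch, yaw] about the fixed x, y, z axes, in that order (R = Rz(yaw) Ry(pitch) Rx(roll)).
In Python, from plant import r gives the robot as it stands.
- The arm moves only by the tool play_rows, never from a script. Its argument "rows" is a list that holds one entry, the list of rows, each a list of 5 numbers: the closure, from 0 (fully open) to 1 (shut), then the shift along the tool's x, y, z each as a share of 0.5 m, from -1 to 1, then the turn about the tool's z as a share of 1.5 rad, from -1 to 1. A call has exactly 8 rows; each row is the pose to reach, as a shift and turn from the pose commanded when the call began, along the tool's axes at that moment; what a row does not reach only later rows make up. A row lasts 1/12 s, in which the tool goes at most 41.7 mm and 7.16 degrees, less where a joint would pass 70% of its speed; a pose out of reach is approached as far as the arm can. A call with a number of a shift or a turn outside -1 to 1 is refused whole. A call with a gripper value outside its range is refused whole. The fingers move at their own pace and stop on an object; "squeeze" is the grip in N (left out, the last holds). Time passes only in rows, so rows that repeat a pose let the fingers close, or fill a call up. It gives the time, the measured TCP pose, the force, the opening and the grip force at its end, in the units of the state.
- r.get_state(): the state, without advancing time (a new reading comes with each control period).
- r.capture(name): name is "scene" or "top"; returns the picture (384x512x3 uint8, red, green, blue); there is no depth.
- r.camera_info(name): a dict with "fovy" (degrees; the focal length in pixels is half the picture's height over the tangent of half this angle, whatever the lens; pixels are square), "cx", "cy" (the principal point, pixels), "k1" (the pictures are not rectified: a ray, as slopes to the right and down, at radius r is drawn at 1 + k1 r^2 times it, then the intrinsics apply), "pose" (4x4, takes a point from camera to world coordinates). Camera axes: x right, y down, z forward; pixel columns grow to the right and rows downward; lengths in m; the calibration is good to about 2 mm. A picture is of the moment at which its call begins. camera_info takes no time and is no camera call.
- r.close_job(): hands the job in; it is judged then, once.
The state is a dict: "time_s": time; "joints": joint angles; "qd": joint speeds; "joint_torque": joint torques, N m; "tcp_pos": TCP position; "eef_rot": TCP orientation; "contact_force": force on the tool from outside, world axes, zero at the start; "moment": the same for the moment, N m; "gripper_width": finger opening in m; "gripper_force": force on a finger pad.
Only numpy, scipy, OpenCV 4.12 (cv2) and the standard library are available. Lean on these libraries where they do the work, as an engineer would, in place of code of your own. Each camera call takes 0.05 s, during which the arm holds its last target. There are 200 camera calls.

TASK

Fit the fresh filter cassette (white pleats) in the dust-extraction box: with the closed fingertips on its ridged thumb pad, press it down hard against the rubber seal and, still pressing, slide it away from the box's open end so that its leading edge passes under the leaf spring, until it is fully home against the end stop; then let go, so that the spring alone holds it flat. Only press and push the cassette, never lift it; do not pry at or push on the leaf spring with the robot, and leave the used filter and the other things on the bench where they are.

Things in the scene. Friction and masses are not known exactly. Their poses are not given: they have to be found in the camera images.
- housing: dust-extraction box, fixed: grey, 215 x 126 mm, aluminium floor 22 mm above the worktop. Origin on the worktop under the centre of the filter's home place; x points along the slide from the open end (x = -119 mm) to the end stop (x = +55 mm), z up. Side rails 104 mm apart, tops 38 mm above the worktop. Behind the stop the spring's seat and clamp rise to 66 mm
- seal_mid (a point): centre of the top of the black rubber seal frame (108 x 96 mm) in the box, at housing x = 0, y = 0. The seal stands 6 mm above the floor and is sprung: it yields from about 4.5 N, is level with the floor at about 11 N, and rises again when let go. This point stays at the unpressed height (28 mm)
- leaf_spring: steel leaf spring, 60 mm wide, clamped behind the end stop, reaching forward over the filter's path; bends only upward. At rest its belly is at housing x = 38 mm, 38 mm above the worktop, and a lip curves up from there toward the open end. The filter under it lifts it 2 mm and is pressed down with about 12 N; pushing it in takes 10 to 15 N. Origin at its clamp, housing x = 80 mm, z = 57.5 mm
- leaf_lip (a point): front edge of the leaf's upturned lip, middle of its underside: housing x = 25 mm, 42.5 mm above the worktop. On the unpressed seal the filter's top is at 46 mm, so its leading edge is stopped by this lip; pressed level with the floor its top is at 40 mm and passes under
- end_stop (a point): middle of the end stop's face, 55 mm along housing x, 32 mm above the worktop
- filter: fresh filter cassette, loose: 110 (x) x 100 (y) x 18 (z) mm, 140 g, blue frame, white pleats. Origin at the centre of its underside; +x is its leading end. Starts in the box on the raised seal, 36 to 48 mm short of home; home is housing x = 0, y = 0, z = 22 mm. Slides easily (friction 0.2), 2 mm of play to each rail. Pressed far from its middle it tips instead of sinking level
- thumb_pad (a point): place to press: on the filter's top, 2 mm ahead of its centre along its x, 18 mm above its underside, on a black pad 46 x 42 mm. Ahead of it a black cross ridge, 6 mm thick, 92 mm wide, 7 mm high, whose rear face is 12 mm ahead of this point: a fingertip pressing on the pad can push against it
- used_filter: the used filter cassette: same shape and blue frame as the fresh one but with brown, dirty pleats, lying loose on the worktop; origin at the centre of its underside
- wax_pot: blue wax pot with red lid, 56x60x71 mm, stands on the worktop; origin at the centre of its underside
- bowl: round mixing bowl, 144 mm across and 63 mm high; origin at the centre of its underside
- tub_white: white lidded tub, 57x77x50 mm; origin at the centre of its underside
- bur_stand: round yellow stand full of burs, 76 mm across and 85 mm high; origin at the centre of its underside
- pliers: pliers with red handles lying on the worktop, 76x125x11 mm; origin at the centre of the underside

How it is judged (in metres and radians):
On the way, in this order (a step that is already met when the one before it is completed fails the run):
1. the filter is pressed at least 3.5 mm down onto its seal by the fingers while its leading edge is still outside the leaf spring (z of filter in the frame of housing below 0.0245 m and x of filter in the frame of housing below -0.024 m and contact force between the fingers and filter above 4 N), for 0.05 s.
2. the filter's leading edge has passed under the leaf spring, which now bears on it (contact force between filter and leaf_spring above 3 N and x of filter in the frame of housing above -0.012 m), for 0.05 s.
At the end, for the whole second after the job is handed in: The filter rests within 4 mm of its home place lengthwise against the end stop, within the rails (4 mm), level (0.03 rad), less than 2 mm above the floor of the box, with the leaf spring pressing on it with more than 4 N, at rest (x of filter in the frame of housing between -0.004 and 0.003 m and y of filter in the frame of housing between -0.004 and 0.004 m and z of filter in the frame of housing below 0.024 m and angle between filter's own z axis and vertical below 0.03 rad and angle between the x axis of filter and the x axis of housing, either way round below 0.05 rad and contact force between filter and leaf_spring above 4 N and linear speed of filter below 0.01 m/s); the robot touches nothing.
It fails at once if the filter is lifted or carried (its underside more than 12 mm above the box's floor, 6 mm above where it started) (z of filter in the frame of housing above 0.034 m).
It fails at once if the leaf spring is pried or pushed by the robot (more than 4 N) (contact force between any of the fingers, the arm and leaf_spring above 4 N).
It fails at once if a bystander is moved more than 20 mm (distance of any of used_filter, wax_pot, bowl, tub_white, bur_stand, pliers from where it was at the start of the episode above 0.02 m).
It also fails if it takes over 38 s, if anything falls off the work surface, if the arm or the gripper's body presses on something with over 40 N, if the wrist force passes 120 N, or if a joint passes its speed limit or range.

## Working session

There is one attempt and no reset: what is moved stays moved. The work goes in short steps, Python scripts to look and compute and a tool call to move; the robot and the scene stay as the last step left them, time stands still between calls to the robot, and variables do not carry over. Pictures are saved under pics/ and viewed, at most 10 in all, crops included, and the job is handed in when it is done.

Besides the shell and the picture viewer there is one more tool, called after "Request:" as a command line: name --argument value ..., lists and objects as JSON in quotes. play_rows: Moves the arm, as the interface text tells. Its arguments: {"type":"object","properties":{"rows":{"type":"array","items":{"type":"array","items":{"type":"array","items":{"type":"number"}}}},"squeeze":{"type":"number"}},"required":["rows"]}

```bash
mkdir -p pics
cat > h.py <<'E'
import numpy as np, cv2
from plant import r
from scipy.spatial.transform import Rotation as R
def cam(n):
    i=r.camera_info(n); f=192/np.tan(np.radians(i['fovy'])/2)
    return f,i['cx'],i['cy'],i['k1'],np.array(i['pose'])
def ray(n,u,v):
    f,cx,cy,k,T=cam(n); d=np.array([(u-cx)/f,(v-cy)/f]); s=d.copy()
    for _ in range(30): s=d/(1+k*(s@s))
    return T[:3,3],T[:3,:3]@np.r_[s,1]
def onz(n,u,v,z):
    o,d=ray(n,u,v); return o+d*(z-o[2])/d[2]
def proj(n,p):
    f,cx,cy,k,T=cam(n); q=T[:3,:3].T@(np.array(p)-T[:3,3]); s=q[:2]/q[2]; s=s*(1+k*(s@s)); return np.array([cx,cy])+f*s
E
python3 - <<'E'
from h import *
for n in("top","scene"):
    a=r.capture(n); cv2.imwrite(f'pics/{n}0.png',cv2.resize(a[:,:,::-1],(800,600),interpolation=cv2.INTER_CUBIC))
    np.save(n+'0.npy',a); print(n,cam(n))
print(r.get_state())
E
```

```text
top (np.float64(397.66487767542566), 253.4406211971812, 184.78596282009806, -0.1360257211553335, array([[-0.00356232, -0.99962288,  0.02722877,  0.47355928],
       [-0.99988754,  0.00316395, -0.01465946,  0.14442313],
       [ 0.01456778, -0.02727793, -0.99952173,  1.20956082],
       [ 0.        ,  0.        ,  0.        ,  1.        ]]))
scene (np.float64(385.4523371786865), 260.31919153047124, 187.31123195605417, 0.027837313394610687, array([[-0.66196805, -0.39864427,  0.63472912, -0.15028356],
       [-0.74918956,  0.37750949, -0.54424406,  0.71310717],
       [-0.02265649, -0.8358046 , -0.54855934,  0.63044002],
       [ 0.        ,  0.        ,  0.        ,  1.        ]]))
{'time_s': 0.1, 'joints': array([-5.85485265e+01,  2.05891806e+01,  6.39624045e-01, -1.73354456e-02,
       -7.01349638e+01, -1.65060064e+01]), 'qd': array([-0.00677181, -0.10584396,  0.25193805, -0.00176974,  0.0413797 ,
       -0.04433911]), 'joint_torque': array([-6.81378115e-04, -5.84161091e+01,  2.93752795e+01,  7.01552287e+00,
        1.01431759e-02, -6.55043277e-05]), 'tcp_pos': array([ 0.17393721, -0.65176443,  0.22570132]), 'eef_rot': array([ 1.79914332e+02, -8.39012316e-03, -1.65060429e+02]), 'contact_force': array([-0.02057153,  0.15215173, -0.73614134]), 'moment': array([ 0.02443396,  0.01545837, -0.03208756]), 'gripper_force': 0.0, 'gripper_width': 0.08757070492123134}
```

View pics/top0.png

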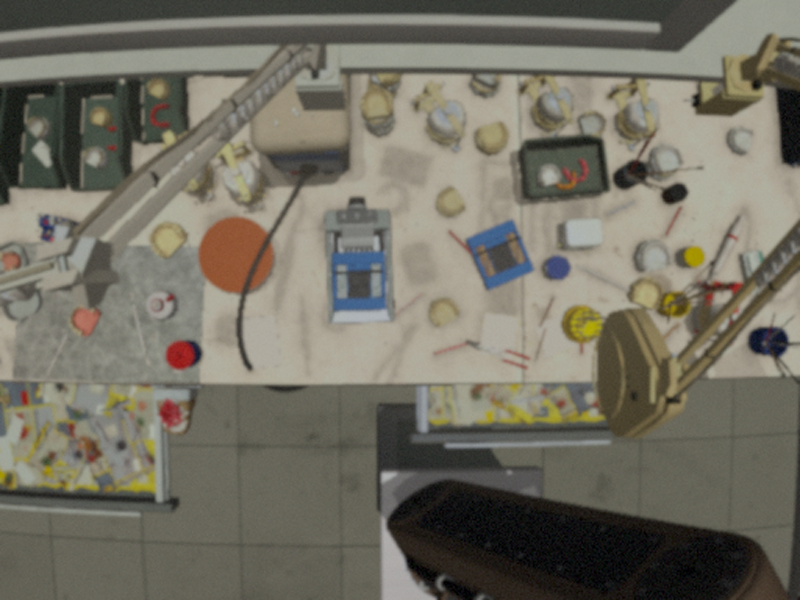

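View pics/scene0.png

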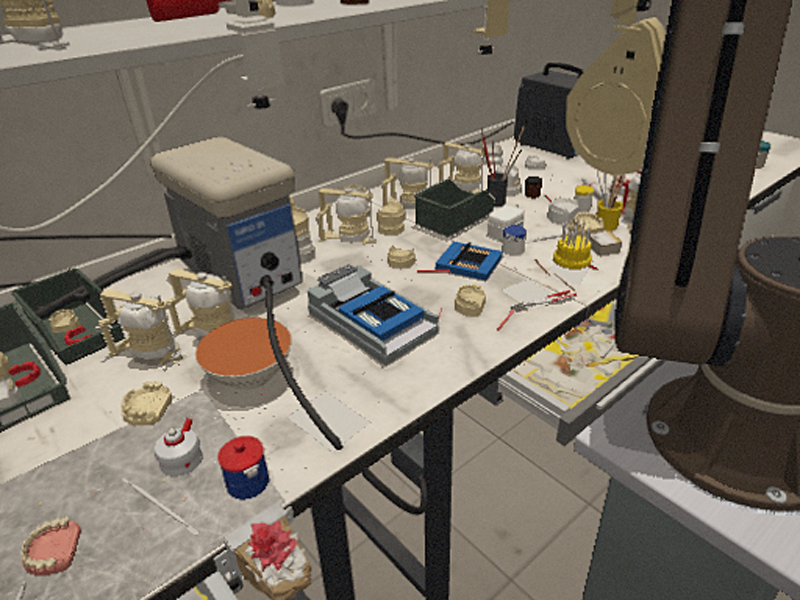

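The top view shows the box at about (360,265), open end toward the robot (image bottom) and the fresh filter at about (360,287). The scene view shows the same at (370,310). I'll enlarge both.

Run:
```python
from h import *
a=np.load('top0.npy')[118:218,190:270,::-1]; b=np.load('scene0.npy')[155:245,185:295,::-1]
cv2.imwrite('pics/tc.png',cv2.resize(a,None,fx=6,fy=6,interpolation=cv2.INTER_CUBIC))
cv2.imwrite('pics/sc.png',cv2.resize(b,None,fx=6.5,fy=6.5,interpolation=cv2.INTER_CUBIC))
```

```text
(no output)
```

View pics/tc.png

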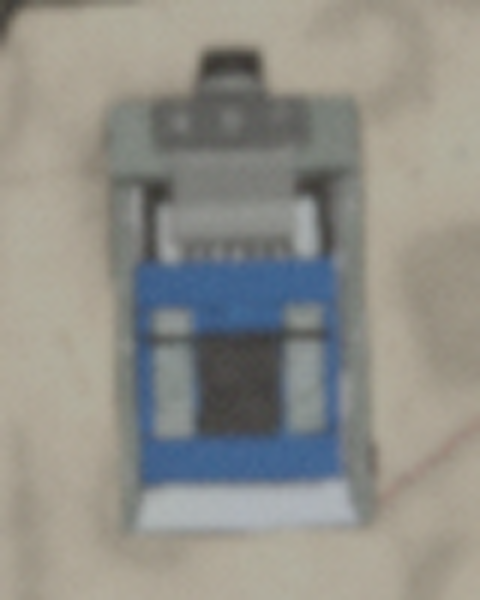

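View pics/sc.png

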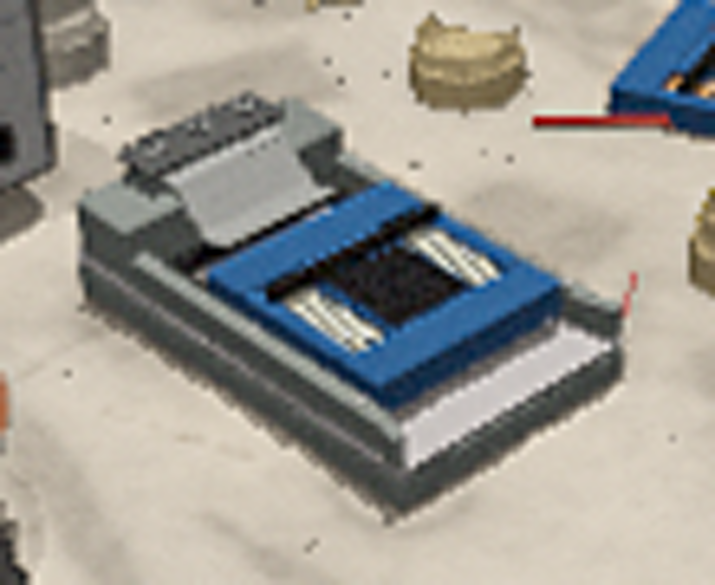

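```bash
cat > m.py <<'E'
from h import *
from scipy.optimize import least_squares
t=lambda u,v:((u+.5)/6-.5+190,(v+.5)/6-.5+118)
s=lambda u,v:((u+.5)/6.5-.5+185,(v+.5)/6.5-.5+155)
F=[("top",t(138,262),(.055,.05,.018)),("top",t(338,260),(.055,-.05,.018)),("top",t(140,482),(-.055,.05,.018)),("top",t(343,480),(-.055,-.05,.018)),
("top",t(199,338),(.014,.023,.018)),("scene",s(208,272),(.055,.05,.018)),("scene",s(388,182),(.055,-.05,.018)),("scene",s(562,287),(-.055,-.05,.018)),("scene",s(378,388),(-.055,.05,.018))]
H=[("top",t(133,527),(-.119,.052,.022)),("top",t(357,525),(-.119,-.052,.022)),("scene",s(398,518),(-.119,.063,0)),("scene",s(622,376),(-.119,-.063,0)),
("top",t(176,205),(.038,.03,.038)),("top",t(297,205),(.038,-.03,.038))]
def fit(P,z,x0):
    def res(q):
        Rm=R.from_euler('z',q[2]).as_matrix()
        return np.concatenate([proj(c,Rm@np.array(p)+[q[0],q[1],z])-uv for c,uv,p in P])
    o=least_squares(res,x0,loss='soft_l1'); return o.x,o.fun.reshape(-1,2)
for n,P,z in(("filter",F,.028),("housing",H,0)):
    x,e=fit(P,z,[.55,.2,0]); print(n,x[:2].round(4),np.degrees(x[2]).round(2)); print(e.round(1).tolist())
    for c in("top","scene"):
        x,e=fit([p for p in P if p[0]==c],z,[.55,.2,0]); print(c,x.round(4))
E
python3 m.py
```

```text
filter [0.5212 0.1971] 0.68
[[-0.3, -0.3], [0.5, -0.5], [-0.1, 0.6], [0.2, 0.4], [-1.1, 0.9], [-0.5, -0.4], [0.3, -0.5], [0.3, -0.6], [-0.3, -0.3]]
top [0.5218 0.1967 0.0071]
scene [0.5196 0.1983 0.017 ]
housing [0.5647 0.1979] 1.67
[[1.8, 0.2], [-0.7, -0.6], [-0.4, -0.1], [0.1, 0.4], [-0.0, 0.6], [0.1, -0.1]]
top [0.5647 0.1984 0.0135]
scene [0.5649 0.1994 0.0479]
```

Run:
```python
from h import *
def tri(a,b):
    o1,d1=ray("top",*a);o2,d2=ray("scene",*b)
    s=np.linalg.lstsq(np.c_[d1,-d2],o2-o1,rcond=None)[0]
    p,q=o1+s[0]*d1,o2+s[1]*d2; print(((p+q)/2).round(3),np.linalg.norm(p-q).round(3))
k=.64
tri((628*k,370*k),(610*k,105*k))   # lamp disc
tri((305*k,170*k),(265*k,282*k))   # cable at device
tri((350*k,110*k),(293*k,170*k))   # device top right corner (front)
tri((245*k,335*k),(278*k,375*k))   # cable low
for z in(.2,.4,.6): print(z,onz("top",600*k,370*k,z).round(3),onz("scene",580*k,150*k,z).round(3))
```

```text
[ 0.382 -0.2    0.335] 0.008
[0.731 0.299 0.047] 0.0
[0.783 0.194 0.22 ] 0.024
[0.432 0.421 0.085] 0.043
0.2 [ 0.365 -0.208  0.2  ] [ 0.498 -0.307  0.2  ]
0.4 [ 0.387 -0.138  0.4  ] [0.197 0.167 0.4  ]
0.6 [ 0.408 -0.068  0.6  ] [-0.104  0.641  0.6  ]
```

The top crop gives clean filter corners at about (138,262), (338,260), (140,482) and (343,480). The fit puts the filter at (0.521, 0.197) and the housing at (0.565, 0.198), a 43 mm gap, which matches the spec. The lamp at (0.38,-0.20,0.34) is in the way, so I'll look at it before routing.

Run:
```python
from h import *
a=np.load('top0.npy')[100:384,352:512,::-1]; b=np.load('scene0.npy')[0:150,352:512,::-1]
a=cv2.resize(a,(338,600)); b=cv2.resize(b,(460,431),interpolation=cv2.INTER_CUBIC)
c=np.zeros((600,800,3),np.uint8); c[:,:338]=a; c[:431,340:]=b
cv2.imwrite('pics/lamp.png',c)
print([x for x in dir(r) if x[0]!='_'])
```

```text
['Unreachable', 'camera_info', 'capture', 'close_job', 'get_state', 'grip_depth']
```

View pics/lamp.png

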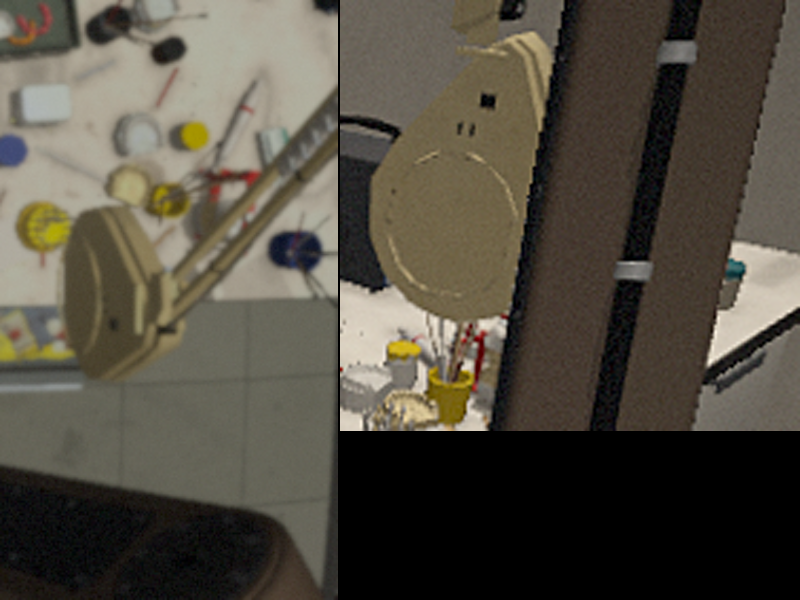

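Run:
```python
from h import *
def tri(a,b):
    o1,d1=ray("top",*a);o2,d2=ray("scene",*b)
    s=np.linalg.lstsq(np.c_[d1,-d2],o2-o1,rcond=None)[0]
    p,q=o1+s[0]*d1,o2+s[1]*d2; print(((p+q)/2).round(3),np.linalg.norm(p-q).round(3))
T=lambda u,v:(352+u*.4734,100+v*.4733)
S=lambda u,v:(352+(u-340)/2.875,v/2.873)
tri(T(165,320),S(540,35)); tri(T(70,280),S(450,318)); tri(T(95,370),S(540,130)); tri(T(95,210),S(375,200))
```

```text
[ 0.353 -0.219  0.46 ] 0.023
[ 0.374 -0.208  0.215] 0.008
[ 0.303 -0.168  0.404] 0.009
[ 0.464 -0.2    0.311] 0.001
```

Run:
```python
from h import *
for px in((470,206),(511,150)):
  for z in(.3,.4,.46,.5,.55,.6,.7,.8):
    p=onz("top",*px,z); print(px,p.round(3),proj("scene",p).round(0))
```

```text
(470, 206) [ 0.446 -0.391  0.3  ] [408.  61.]
(470, 206) [ 0.449 -0.332  0.4  ] [402.  28.]
(470, 206) [ 0.45  -0.297  0.46 ] [398.   6.]
(470, 206) [ 0.452 -0.273  0.5  ] [395. -11.]
(470, 206) [ 0.453 -0.244  0.55 ] [392. -33.]
(470, 206) [ 0.455 -0.214  0.6  ] [388. -57.]
(470, 206) [ 0.458 -0.156  0.7  ] [ 378. -113.]
(470, 206) [ 0.461 -0.097  0.8  ] [ 367. -184.]
(511, 150) [ 0.583 -0.509  0.3  ] [390.  46.]
(511, 150) [ 0.571 -0.437  0.4  ] [385.  17.]
(511, 150) [ 0.564 -0.394  0.46 ] [382.  -2.]
(511, 150) [ 0.559 -0.365  0.5  ] [380. -17.]
(511, 150) [ 0.553 -0.329  0.55 ] [377. -36.]
(511, 150) [ 0.547 -0.293  0.6  ] [374. -58.]
(511, 150) [ 0.535 -0.222  0.7  ] [ 367. -109.]
(511, 150) [ 0.523 -0.15   0.8  ] [ 357. -174.]
```

The lamp head spans x 0.29–0.47, y about −0.27 to −0.14 and z 0.21–0.47, with a boom rising outward from it. I'll fold the arm in and lift it, so it can pass over on the inner side.

Request:
play_rows --rows '[[[1, 0, 0.06, -0.05, 0], [1, 0, 0.13, -0.1, 0], [1, 0, 0.19, -0.15, 0], [1, 0, 0.26, -0.2, 0], [1, 0, 0.32, -0.25, 0], [1, 0, 0.38, -0.3, 0], [1, 0, 0.45, -0.35, 0], [1, 0, 0.5, -0.4, 0]]]' --squeeze 20

```text
time_s: 0.77
tcp_pos: [0.1084, -0.4083, 0.4274]
eef_rot: [180.0, 0.0, -165.1]
contact_force: [0.6, -0.2, 0.8]
gripper_width: 0.0399
gripper_force: 0.0
```

Request:
play_rows --rows '[[[1, 0, 0, -0.06, 0], [1, 0, 0, -0.13, 0], [1, 0, 0, -0.19, 0], [1, 0, 0, -0.26, 0], [1, 0, 0, -0.32, 0], [1, 0, 0, -0.38, 0], [1, 0, 0, -0.44, 0], [1, 0, 0, -0.5, 0]]]'

```text
time_s: 1.43
tcp_pos: [0.1092, -0.4102, 0.6779]
eef_rot: [-180.0, 0.0, -165.0]
contact_force: [1.1, -0.3, 0.1]
gripper_width: 0.0
gripper_force: 0.0
```

Run:
```python
from h import *
a=r.capture("scene"); b=r.capture("top")
np.save('s1.npy',a);np.save('t1.npy',b)
c=np.zeros((600,800,3),np.uint8); c[:300,:400]=cv2.resize(a[:,:,::-1],(400,300)); c[300:,:]=cv2.resize(b[96:240,128:512,::-1],(800,300),interpolation=cv2.INTER_CUBIC)
c[:300,400:]=cv2.resize(a[0:120,352:512,::-1],(400,300),interpolation=cv2.INTER_CUBIC)
cv2.imwrite('pics/l2.png',c)
s=r.get_state(); print(s['joints'].round(1),s['tcp_pos'].round(3),s['eef_rot'].round(1),s['joint_torque'].round(1),s['gripper_width'])
```

```text
[-4.820e+01 -7.000e-01  3.300e+01  1.000e-01 -1.234e+02 -2.680e+01] [ 0.109 -0.411  0.68 ] [-1.797e+02  1.000e-01 -1.651e+02] [  0.2 -22.3  26.9   6.2  -0.9   0. ] 0.0005445284041641664
```

View pics/l2.png

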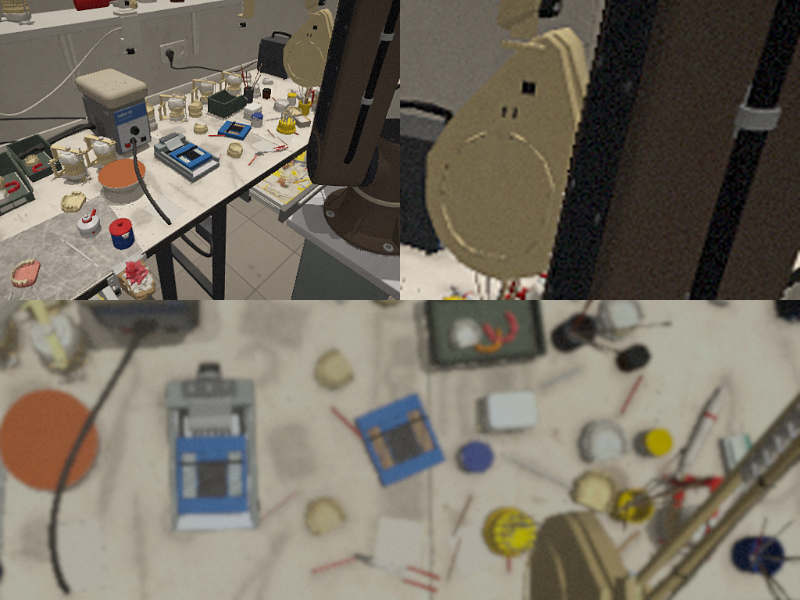

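Request:
play_rows --rows '[[[1, -0.06, 0.02, -0.02, 0.03], [1, -0.12, 0.04, -0.04, 0.06], [1, -0.18, 0.06, -0.06, 0.09], [1, -0.25, 0.08, -0.08, 0.12], [1, -0.31, 0.1, -0.1, 0.15], [1, -0.37, 0.12, -0.1, 0.162], [1, -0.43, 0.135, -0.1, 0.162], [1, -0.49, 0.153, -0.1, 0.162]]]'

```text
time_s: 2.2
tcp_pos: [0.3277, -0.2723, 0.7264]
eef_rot: [180.0, 0.0, -179.0]
contact_force: [0.4, -1.2, 0.1]
gripper_width: 0.0008
gripper_force: 0.0
```

```bash
python3 -c "
from h import *
s=r.get_state(); print(s['joints'].round(1),s['tcp_pos'].round(3),s['eef_rot'].round(2),s['joint_torque'].round(1),s['contact_force'])"
```

```text
[ -13.     3.    44.1   -0.  -131.1  -76. ] [ 0.328 -0.272  0.726] [ 1.7999e+02  1.0000e-02 -1.7896e+02] [ -4.  -30.8  23.2   5.6  -0.1   1.1] [ 0.41838317 -1.2294634   0.11717092]
```

Request:
play_rows --rows '[[[1, -0.02, 0.06, 0, 0], [1, -0.04, 0.13, 0, 0], [1, -0.07, 0.2, 0, 0], [1, -0.1, 0.27, 0, 0], [1, -0.13, 0.34, 0, 0], [1, -0.15, 0.41, 0, 0], [1, -0.18, 0.48, 0, 0], [1, -0.2, 0.54, 0, 0]]]'

```text
time_s: 2.87
tcp_pos: [0.4221, 0.0007, 0.726]
eef_rot: [180.0, -0.0, -178.9]
contact_force: [1.4, 0.5, -0.4]
gripper_width: 0.0003
gripper_force: 0.0
```

Request:
play_rows --rows '[[[1, -0.02, 0.05, 0, 0], [1, -0.05, 0.1, 0.02, 0], [1, -0.07, 0.15, 0.06, 0], [1, -0.1, 0.2, 0.12, 0], [1, -0.13, 0.25, 0.18, 0], [1, -0.15, 0.3, 0.24, 0], [1, -0.18, 0.35, 0.3, 0], [1, -0.2, 0.4, 0.36, 0]]]'

```text
time_s: 3.53
tcp_pos: [0.5184, 0.2011, 0.5443]
eef_rot: [-180.0, -0.1, -179.0]
contact_force: [0.3, 0.0, 0.3]
gripper_width: 0.0005
gripper_force: 0.0
```

```bash
python3 -c "
from h import *
s=r.get_state(); print(s['joints'].round(1),s['tcp_pos'].round(4),s['eef_rot'].round(2),s['joint_torque'].round(1),s['contact_force'])"
```

```text
[  41.4    7.3   23.2   -0.  -105.9 -130.3] [0.5184 0.2011 0.5443] [-1.7997e+02 -5.0000e-02 -1.7897e+02] [ -1.7 -43.9  32.    7.1  -1.5   0.5] [0.32995265 0.04023187 0.29236194]
```

Request:
play_rows --rows '[[[1, -0.01, -0.01, 0.08, 0], [1, -0.01, -0.01, 0.16, 0], [1, -0.01, -0.01, 0.24, 0], [1, -0.01, -0.01, 0.32, 0], [1, -0.01, -0.01, 0.4, 0], [1, -0.01, -0.01, 0.48, 0], [1, -0.01, -0.01, 0.56, 0], [1, -0.01, -0.01, 0.62, 0]]]'

```text
time_s: 4.2
tcp_pos: [0.5214, 0.194, 0.2326]
eef_rot: [-179.9, -0.2, -179.0]
contact_force: [-0.4, -0.0, -1.8]
gripper_width: 0.0008
gripper_force: 0.0
```

Request:
play_rows --rows '[[[1, 0, 0, 0.06, 0], [1, 0, 0, 0.12, 0], [1, 0, 0, 0.18, 0], [1, 0, 0, 0.22, 0], [1, 0, 0, 0.26, 0], [1, 0, 0, 0.29, 0], [1, 0, 0, 0.3, 0], [1, 0, 0, 0.3, 0]]]'

```text
time_s: 4.87
tcp_pos: [0.5222, 0.1942, 0.0849]
eef_rot: [-179.9, -0.2, -179.0]
contact_force: [0.1, 0.2, -0.5]
gripper_width: 0.0008
gripper_force: 0.0
```

Run:
```python
from h import *
s=r.get_state(); print(s['joints'].round(1),s['tcp_pos'].round(4),s['eef_rot'].round(2),s['joint_torque'].round(1),s['contact_force'])
a=r.capture("scene");b=r.capture("top")
c=np.zeros((600,800,3),np.uint8)
c[:,:420]=cv2.resize(a[125:245,200:284,::-1],(420,600),interpolation=cv2.INTER_CUBIC)
c[:475,420:]=cv2.resize(b[118:218,190:270,::-1],(380,475),interpolation=cv2.INTER_CUBIC)
cv2.imwrite('pics/p3.png',c)
```

```text
[  40.5   17.4  -24.6   -0.   -48.2 -129.5] [0.5222 0.1942 0.0849] [-1.7988e+02 -1.6000e-01 -1.7899e+02] [  0.  -46.7  22.6   5.4   0.3  -0. ] [ 0.10542198  0.2347674  -0.46709996]
```

View pics/p3.png

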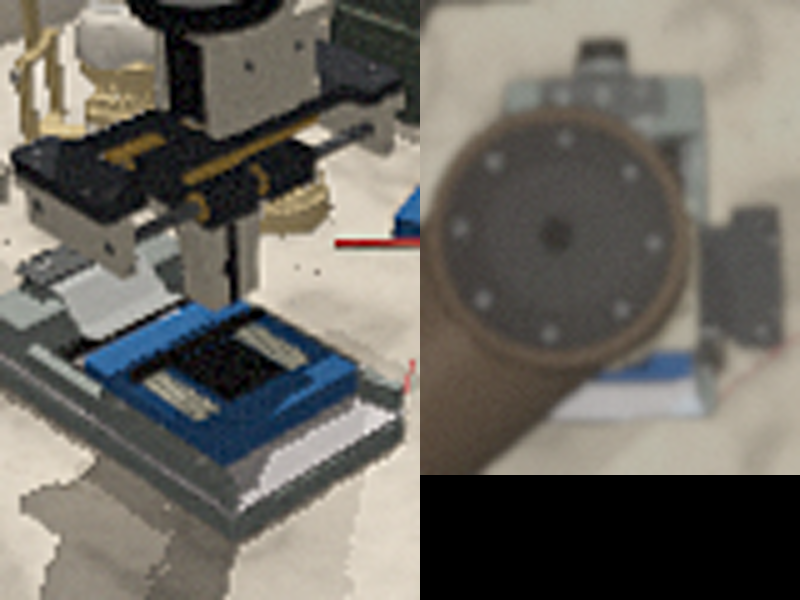

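Run:
```python
from h import *
for d in((0,0,0),(.0095,.021,0),(-.0095,-.021,0),(-.0095,.021,0),(.0095,-.021,0)):
    p=proj("scene",np.array([.5222,.1942,.0849])+d); print(d,((p-[200,125]+.5)*5-.5).round(0))
```

```text
(0, 0, 0) [219. 298.]
(0.0095, 0.021, 0) [177. 306.]
(-0.0095, -0.021, 0) [262. 290.]
(-0.0095, 0.021, 0) [200. 321.]
(0.0095, -0.021, 0) [239. 277.]
```

Request:
play_rows --rows '[[[1, 0, 0.003, 0.02, 0], [1, 0, 0.005, 0.04, 0], [1, 0, 0.005, 0.055, 0], [1, 0, 0.005, 0.065, 0], [1, 0, 0.005, 0.072, 0], [1, 0, 0.005, 0.078, 0], [1, 0, 0.005, 0.082, 0], [1, 0, 0.005, 0.082, 0]]]'

```text
time_s: 5.63
tcp_pos: [0.5233, 0.1976, 0.0456]
eef_rot: [-180.0, 0.0, -179.0]
contact_force: [-0.6, -0.8, 4.4]
gripper_width: 0.0001
gripper_force: 1.8
```

Request:
play_rows --rows '[[[1, 0, 0, 0.002, 0], [1, 0, 0, 0.004, 0], [1, 0, 0, 0.006, 0], [1, 0, 0, 0.008, 0], [1, 0, 0, 0.01, 0], [1, 0, 0, 0.012, 0], [1, 0, 0, 0.012, 0], [1, 0, 0, 0.012, 0]]]'

```text
time_s: 6.3
tcp_pos: [0.5238, 0.1979, 0.0406]
eef_rot: [180.0, 0.1, -179.0]
contact_force: [-0.8, -1.2, 9.4]
gripper_width: 0.0006
gripper_force: 4.5
```

Request:
play_rows --rows '[[[1, 0, 0, 0.002, 0], [1, 0, 0, 0.004, 0], [1, 0, 0, 0.005, 0], [1, 0, 0, 0.006, 0], [1, 0, 0, 0.006, 0], [1, 0, 0, 0.006, 0], [1, 0, 0, 0.006, 0], [1, 0, 0, 0.006, 0]]]'

```text
time_s: 6.97
tcp_pos: [0.5255, 0.1986, 0.0402]
eef_rot: [179.9, 0.3, -178.9]
contact_force: [-4.9, -3.3, 27.4]
gripper_width: 0.0007
gripper_force: 13.8
```

Request:
play_rows --rows '[[[1, -0.004, 0, 0, 0], [1, -0.008, 0, 0, 0], [1, -0.012, 0, 0, 0], [1, -0.016, 0, 0, 0], [1, -0.02, 0, 0, 0], [1, -0.024, 0, 0, 0], [1, -0.028, 0, 0, 0], [1, -0.03, 0, 0, 0]]]'

```text
time_s: 7.63
tcp_pos: [0.5405, 0.1991, 0.0402]
eef_rot: [179.9, 0.3, -178.9]
contact_force: [-8.2, 0.7, 28.8]
gripper_width: 0.0009
gripper_force: 14.6
```

Request:
play_rows --rows '[[[1, -0.004, 0, 0, 0], [1, -0.008, 0, 0, 0], [1, -0.012, 0, 0, 0], [1, -0.016, 0, 0, 0], [1, -0.02, 0, 0, 0], [1, -0.024, 0, 0, 0], [1, -0.028, 0, 0, 0], [1, -0.032, 0, 0, 0]]]'

```text
time_s: 8.3
tcp_pos: [0.555, 0.1989, 0.0401]
eef_rot: [179.9, 0.2, -178.9]
contact_force: [-10.0, -0.7, 30.4]
gripper_width: 0.0002
gripper_force: 16.5
```

Request:
play_rows --rows '[[[1, -0.004, 0, 0, 0], [1, -0.008, 0, 0, 0], [1, -0.012, 0, 0, 0], [1, -0.015, 0, 0, 0], [1, -0.018, 0, 0, 0], [1, -0.02, 0, 0, 0], [1, -0.022, 0, 0, 0], [1, -0.024, 0, 0, 0]]]'

```text
time_s: 8.97
tcp_pos: [0.5658, 0.199, 0.0401]
eef_rot: [179.9, 0.0, -178.9]
contact_force: [-20.6, 3.5, 37.4]
gripper_width: 0.0003
gripper_force: 20.4
```

Request:
play_rows --rows '[[[1, -0.002, 0, -0.001, 0], [1, -0.004, 0, -0.001, 0], [1, -0.006, 0, -0.001, 0], [1, -0.008, 0, -0.001, 0], [1, -0.01, 0, -0.001, 0], [1, -0.012, 0, -0.001, 0], [1, -0.012, 0, -0.001, 0], [1, -0.012, 0, -0.001, 0]]]'

```text
time_s: 9.63
tcp_pos: [0.5662, 0.1988, 0.0401]
eef_rot: [-180.0, -0.4, -179.0]
contact_force: [-38.9, 8.4, 48.9]
gripper_width: 0.0005
gripper_force: 32.6
```

Request:
play_rows --rows '[[[1, 0.004, 0, -0.002, 0], [1, 0.008, 0, -0.004, 0], [1, 0.01, 0, -0.006, 0], [1, 0.01, 0, -0.008, 0], [1, 0.01, 0, -0.01, 0], [1, 0.01, 0, -0.011, 0], [1, 0.01, 0, -0.011, 0], [1, 0.01, 0, -0.011, 0]]]'

```text
time_s: 10.3
tcp_pos: [0.5661, 0.1977, 0.0418]
eef_rot: [-179.9, -0.1, -179.0]
contact_force: [-6.1, 0.6, 0.9]
gripper_width: 0.0004
gripper_force: 3.2
```

Request:
play_rows --rows '[[[1, 0.003, 0, 0, 0], [1, 0.006, 0, 0, 0], [1, 0.008, 0, 0, 0], [1, 0.008, 0, -0.01, 0], [1, 0.008, 0, -0.04, 0], [1, 0.008, 0, -0.1, 0], [1, 0.008, 0, -0.18, 0], [1, 0.008, 0, -0.26, 0]]]'

```text
time_s: 10.97
tcp_pos: [0.563, 0.1978, 0.174]
eef_rot: [-179.9, -0.0, -179.0]
contact_force: [1.7, 0.7, 0.4]
gripper_width: 0.0005
gripper_force: 0.0
```

Request:
play_rows --rows '[[[1, 0.06, -0.05, -0.06, 0], [1, 0.1, -0.1, -0.12, 0], [1, 0.13, -0.16, -0.18, 0], [1, 0.16, -0.22, -0.24, 0], [1, 0.18, -0.28, -0.3, 0], [1, 0.2, -0.34, -0.36, 0], [1, 0.2, -0.38, -0.42, 0], [1, 0.2, -0.4, -0.48, 0]]]'

```text
time_s: 11.63
tcp_pos: [0.4651, -0.0044, 0.4119]
eef_rot: [180.0, 0.1, -179.0]
contact_force: [1.3, 0.6, 0.7]
gripper_width: 0.0007
gripper_force: 0.0
```

Run:
```python
from h import *
s=r.get_state(); print(s['time_s'],s['tcp_pos'].round(4),s['contact_force'])
a=r.capture("scene");b=r.capture("top")
c=np.zeros((600,800,3),np.uint8)
c[:360,:440]=cv2.resize(a[155:245,185:295,::-1],(440,360),interpolation=cv2.INTER_CUBIC)
c[:,440:]=cv2.resize(b[118:218,200:260,::-1],(360,600),interpolation=cv2.INTER_CUBIC)
cv2.imwrite('pics/p4.png',c)
```

```text
11.6333 [ 0.4651 -0.0044  0.4119] [1.29723325 0.55855887 0.68030622]
```

View pics/p4.png

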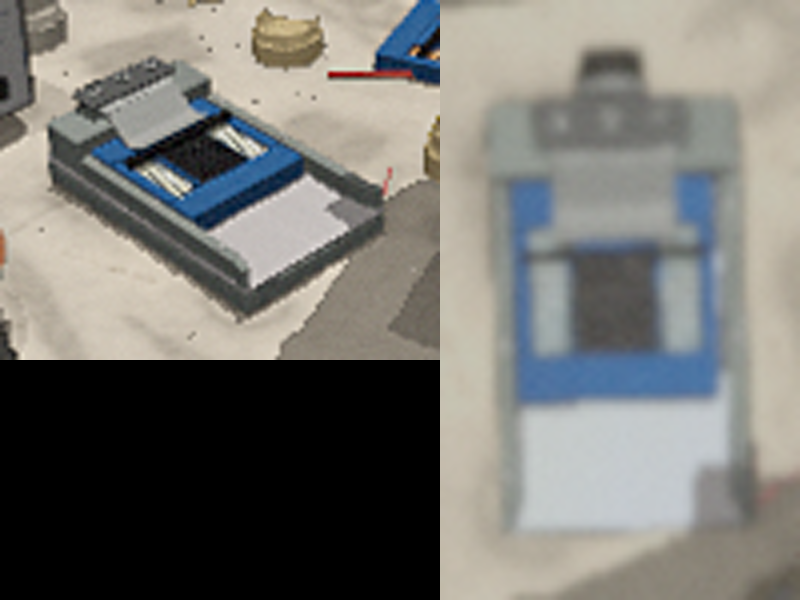

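The picture shows the filter under the leaf. Its leading edge is at the stop (top crop row ~178) and its rear edge is at row ~402. I'll check both against the open floor edge (row ~528).

Run:
```python
from h import *
t=lambda u,v:((u-440+.5)/6-.5+200,(v+.5)/6-.5+118)
for a,b,z in((520,403,.04),(715,398,.04),(512,178,.04),(715,178,.04),(520,528,.022),(730,526,.022)): print(onz("top",*t(a,b),z).round(4))
```

```text
[0.5059 0.2465 0.04  ]
[0.5081 0.1509 0.04  ]
[0.6167 0.2505 0.04  ]
[0.6164 0.1506 0.04  ]
[0.4442 0.2482 0.022 ]
[0.4449 0.1437 0.022 ]
```

```bash
python3 -c "
from plant import r
print(r.close_job())"
```

```text
the job is handed in; nothing more can be done
None
```

I pressed the filter down to the box floor, slid it under the leaf spring to a hard stop and released it. The last picture puts it about 1.6 mm short of home (4 mm allowed), and I handed the job in at about 12 s; no verdict came back.

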